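# Pull out the tamping mat and set the tamper on it

## Robot

A 6-joint arm with a two-finger parallel gripper is mounted at the origin on the work surface. World frame = base frame: x ahead of the robot, y to its left, z up, the work surface at z = 0. Lengths are in m, angles in rad, forces in N, time in s.
With the tool pointing down it reaches from about 0.325 to 0.85 m from the base axis. Payload 15.5 kg.
Tool frame: the origin (TCP) lies at the very end of the fingers, on their centre line; the grasp point (between the pads) lies 19 mm behind it; z points along the fingers, y is the line along which they close (so a half turn about z gives the same grasp; the last joint's range is limited). The gripper opens to 91 mm and grips with 3 to 60 N. Pads are 32 mm wide; open, the fingers measure 118 mm over their backs; the gripper's body (76 mm by 178 mm) begins 60 mm behind the grasp point.
Start: joints at [1.067, 0.494, 1.345, -0, 1.302, -0.096], TCP at [0.248, 0.574, 0.214] pointing down, gripper open.
Joint ranges: [-2.91, 2.91], [-0.82, 2.16], [0.22, 2.67], [-1.22, 4.37], [0.12, 2.79], [-3.08, 3.08]. Speed limits (rad/s): [1.89, 1.89, 2.57, 3.01, 3.01, 3.01].

## Interface

Orientations are given as a unit quaternion [x, y, z, w].
In Python, from workcell import r gives the robot as it stands.
- The arm moves only by the shell command python3 -m jog 'ROWS' [OPENING] [FORCE]. ROWS is JSON, a list of rows, each a list of 6 numbers: the shift along the world's x, y, z scaled (see below), then the turn, a rotation vector about the world's x, y, z scaled (see below). A call has 1 to 10 rows; each row is the pose to reach, as a shift and turn from the pose commanded when the call began; what a row does not reach only later rows make up. The controller multiplies each number of a shift by 100 mm and each number of a turn by pi/2 rad. A row lasts 1/12 s, in which the tool goes at most 41.7 mm and 7.16 degrees, less where a joint would pass 70% of its speed; a pose out of reach is approached as far as the arm can. A call with a number of a shift or a turn outside -1 to 1 is refused whole. A call with a gripper value outside its range is refused whole. OPENING is the closure, from -1 (fully open) to 1 (shut), set as the call begins (- or left out, the last holds). The fingers move at their own pace and stop on an object; FORCE is the grip in N (left out, the last holds). Time passes only in rows, so rows that repeat a pose let the fingers close. It gives the time, the measured TCP pose, the force, the opening and the grip force at its end, in the units of the state.
- r.observe(): the state, without advancing time (a new reading comes with each control period).
- r.snapshot(name): name is "side" or "top"; returns the picture (420x560x3 uint8, blue, green, red); there is no depth.
- r.get_calibration(name): a dict with "fov_y" (degrees; the focal length in pixels is half the picture's height over the tangent of half this angle, whatever the lens; pixels are square), "cx", "cy" (the principal point, pixels), "view" (4x4, takes a point from world to camera coordinates). Camera axes: x right, y down, z forward; pixel columns grow to the right and rows downward; lengths in m; the calibration is good to about 2 mm. A picture is of the moment at which its call begins. get_calibration takes no time and is no camera call.
- r.job_done(): hands the job in; it is judged then, once.
The state is a dict: "time": time; "joint_pos": joint angles; "dq": joint speeds; "joint_torque": joint torques, N m; "ee_pos": TCP position; "tool_rot": TCP orientation; "contact_force": force on the tool from outside, world axes, zero at the start; "wrist_torque": the same for the moment, N m; "opening": finger opening in m; "gripper_force": force on a finger pad.
Only numpy, scipy, OpenCV 4.12 (cv2) and the standard library are available. Lean on these libraries where they do the work, as an engineer would, in place of code of your own. Each camera call takes 0.05 s, during which the arm holds its last target. There are 200 camera calls.

## Task

The tamping mat has been pushed half under the low cup riser. Press down on the part that shows and drag it out, keeping it flat on the counter, until it lies wholly inside the brass outline; only then stand the tamper upright on the mat, setting it down gently with its whole base on the mat. Leave the tumblers, portafilter, sugar bowl and milk pitcher where they are.

Things in the scene. Friction and masses are not known exactly. Their poses are not given: they have to be found in the camera images.
- mat: Tamping mat: loose, flat, black slab 150 (x) x 110 (y) x 12 mm thick, about 0.45 kg, thin orange line near either short edge. Slightly soft rubber top (friction about 1), felt pads below (about 0.2): fingertips pressing 8 to 15 N on top carry it along. Origin: centre of its underside; x along the length, z up. At first its +x end is 45 to 70 mm under the riser, its -x end sticks out to the robot
- mat_front_left (a point): The front left corner of the mat's underside (front = -x end, left = +y side)
- mat_front_right (a point): The front right corner of the mat's underside (front = -x end, left = +y side)
- mat_rear_left (a point): The rear left corner of the mat's underside (front = -x end, left = +y side)
- mat_rear_right (a point): The rear right corner of the mat's underside (front = -x end, left = +y side)
- outline: Rectangle of 6 mm wide brass strip let flush into the counter, 180 (x) x 140 (y) mm inside the strip, fixed, no height. Origin: its centre at counter level; x along the 180 mm side. It lies between the robot and the riser, turned a little. The mat may lie in it either way round
- riser: Fixed low steel cup riser: top plate 140 (x) x 300 (y) mm, its faces 47 and 55 mm above the counter, on a side panel at either end in y, open to front and rear; white saucers on it, up to 85 mm above the counter, begin 25 mm behind the front edge. Origin: centre of its footprint at counter level; front edge at x = -70 mm, facing the robot
- tamper: Matte black steel coffee tamper standing upright, 96 mm high, about 0.4 kg: round base 58 mm across and 22 mm high, narrow neck, round handle 36 mm across from 54 to 88 mm above its foot. Origin: centre of its foot; z up along the handle. It stands left or right of the mat, and the sugar bowl on the other side
- sugar_bowl: White ceramic sugar bowl with blue lid, 98 mm across, 86 mm high; a bystander. Origin: centre of its foot
- tumbler0: One of a row of four clear glass espresso tumblers on a black bar runner, on the left; 60 mm across, 70 mm high; a bystander. Origin: centre of its foot
- tumbler1: One of a row of four clear glass espresso tumblers on a black bar runner, on the left; 60 mm across, 70 mm high; a bystander. Origin: centre of its foot
- tumbler2: One of a row of four clear glass espresso tumblers on a black bar runner, on the left; 60 mm across, 70 mm high; a bystander. Origin: centre of its foot
- tumbler3: One of a row of four clear glass espresso tumblers on a black bar runner, on the left; 60 mm across, 70 mm high; a bystander. Origin: centre of its foot
- portafilter: Chrome portafilter lying on the counter at the far left, head 70 mm across and 41 mm high, handle towards its +y, reaching 175 mm from the head's centre; a bystander. Origin: under the centre of the head
- pitcher: Steel milk pitcher, 90 mm across, 100 mm high, handle to its +y; at the far right; a bystander. Origin: centre of its foot
There are look-alikes about, which are no part of the job. Several things look just like the mat: the one meant starts farthest from the robot's base.

How it is judged:
On the way:
1. the mat lies flat and still, wholly inside the brass outline, with the tamper not yet on it (x of mat_front_left in the frame of outline between -0.094 and 0.094 m and y of mat_front_left in the frame of outline between -0.074 and 0.074 m and x of mat_front_right in the frame of outline between -0.094 and 0.094 m and y of mat_front_right in the frame of outline between -0.074 and 0.074 m and x of mat_rear_left in the frame of outline between -0.094 and 0.094 m and y of mat_rear_left in the frame of outline between -0.074 and 0.074 m and x of mat_rear_right in the frame of outline between -0.094 and 0.094 m and y of mat_rear_right in the frame of outline between -0.074 and 0.074 m and linear speed of mat below 0.02 m/s and height (world z) of mat below 0.003 m and height (world z) of tamper below 0.006 m and angle between tamper's own z axis and vertical below 0.2 rad), for 0.2 s.
At the end, for the whole second after the job is handed in: The mat lies flat and at rest with all four corners inside the outline (up to 4 mm onto the brass strip is allowed), and the tamper stands upright (within 0.08 rad) and at rest on its foot on top of the mat, its base wholly on the mat (up to 3 mm past the edge is allowed) (x of mat_front_left in the frame of outline between -0.094 and 0.094 m and y of mat_front_left in the frame of outline between -0.074 and 0.074 m and x of mat_front_right in the frame of outline between -0.094 and 0.094 m and y of mat_front_right in the frame of outline between -0.074 and 0.074 m and x of mat_rear_left in the frame of outline between -0.094 and 0.094 m and y of mat_rear_left in the frame of outline between -0.074 and 0.074 m and x of mat_rear_right in the frame of outline between -0.094 and 0.094 m and y of mat_rear_right in the frame of outline between -0.074 and 0.074 m and linear speed of each of mat, tamper below 0.02 m/s and height (world z) of mat below 0.003 m and x of tamper in the frame of mat between -0.049 and 0.049 m and y of tamper in the frame of mat between -0.029 and 0.029 m and z of tamper in the frame of mat between 0.009 and 0.016 m and angle between tamper's own z axis and vertical below 0.08 rad); the robot touches nothing.
It fails at once if a tumbler, the portafilter, the sugar bowl or the pitcher is moved more than 15 mm or tipped (distance of any of tumbler0, tumbler1, tumbler2, tumbler3, portafilter, sugar_bowl, pitcher from where it was at the start of the episode above 0.015 m or angle between any of tumbler0, tumbler1, tumbler2, tumbler3, portafilter, sugar_bowl, pitcher's own z axis and vertical above 0.3 rad).
It fails at once if the mat is tilted (over 0.12 rad) or lifted off the counter by more than 10 mm (angle between mat's own z axis and vertical above 0.12 rad or height (world z) of mat above 0.01 m).
It fails at once if the tamper is dropped or banged onto the mat (over 60 N) (contact force between tamper and mat above 60 N).
It also fails if it takes over 64 s, if anything falls off the work surface, if the arm or the gripper's body presses on something with over 40 N, if the wrist force passes 120 N, or if a joint passes its speed limit or range.

## Working session

There is one attempt and no reset: what is moved stays moved. The work goes in short steps, Python scripts to look and compute and a shell command to move; the robot and the scene stay as the last step left them, time stands still between calls to the robot, and variables do not carry over. Pictures are saved under pics/ and viewed, at most 10 in all, crops included, and the job is handed in when it is done.

```bash
mkdir -p pics; python3 - <<'E'
from workcell import r
import cv2,json
for n in("side","top"):
    cv2.imwrite(f"pics/{n}0.png",r.snapshot(n)); print(r.get_calibration(n))
print(r.observe())
E
```

```text
{'fov_y': 56.86761326444223, 'cx': 277.09103965995314, 'cy': 204.4653097961853, 'view': array([[ 0.87264751, -0.48820076, -0.01209679, -0.44474304],
       [-0.25699993, -0.43803643, -0.86143782,  0.19477431],
       [ 0.41525577,  0.75484045, -0.50771896,  0.7545075 ],
       [ 0.        ,  0.        ,  0.        ,  1.        ]])}
{'fov_y': 55.05167682433835, 'cx': 278.74792544756485, 'cy': 212.7146436218415, 'view': array([[-0.01024083, -0.99993459, -0.00509385,  0.05872639],
       [-0.99676083,  0.01061443, -0.07971935,  0.53658966],
       [ 0.07976821,  0.00426096, -0.99680433,  1.14883545],
       [ 0.        ,  0.        ,  0.        ,  1.        ]])}
{'time': 0.1, 'joint_pos': array([ 1.06752308e+00,  4.94146165e-01,  1.34602605e+00,  6.79500318e-06,
        1.30252716e+00, -9.55017778e-02]), 'dq': array([ 3.63047521e-04, -1.03345929e-03, -9.40363027e-05, -6.17059341e-04,
        1.74014216e-04,  1.55322623e-03]), 'joint_torque': array([ 2.27717341e-03, -8.80226111e+01, -3.82545555e+01,  7.08987401e-02,
        4.84219752e-02, -3.97308656e-05]), 'ee_pos': array([0.24768925, 0.57346631, 0.21339689]), 'tool_rot': array([ 2.02476952e-01,  9.79286872e-01, -5.27778445e-04, -1.66334844e-04]), 'contact_force': array([ 0.11972644,  0.29956302, -0.11114984]), 'wrist_torque': array([ 0.07216925, -0.01403927, -0.03886023]), 'gripper_force': 0.0, 'opening': 0.09143091312979092}
```

View pics/top0.png

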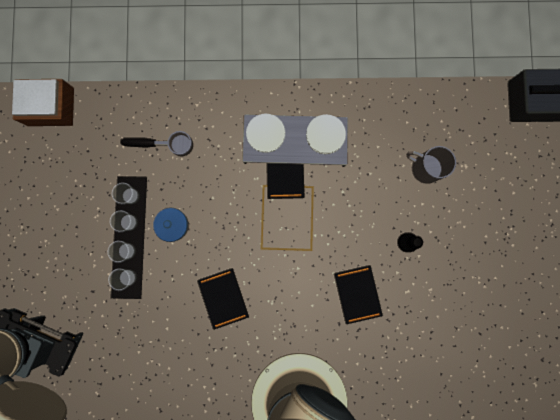

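View pics/side0.png

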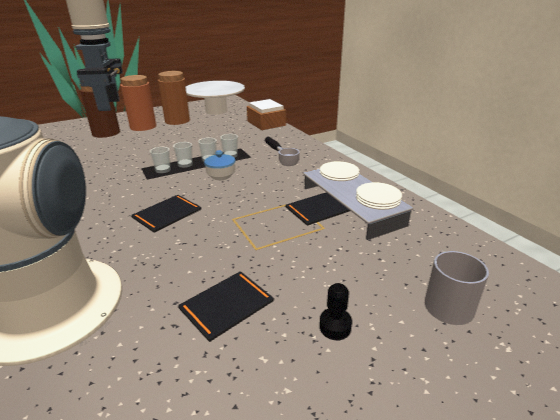

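The top view shows the target mat at about (285,181), its orange front line at row 195. The outline spans about (262..313, 186..250), the tamper is near (410,242) and the sugar bowl near (171,225). The side view agrees, with the tamper at (337,310).

```bash
cat > h.py <<'E'
from workcell import r
import cv2,numpy as np
def cal(n):
    c=r.get_calibration(n); f=210/np.tan(np.radians(c['fov_y']/2)); return f,c['cx'],c['cy'],np.array(c['view'])
def plane(n,uv,z):
    f,cx,cy,V=cal(n); uv=np.atleast_2d(uv).astype(float)
    d=np.c_[(uv[:,0]-cx)/f,(uv[:,1]-cy)/f,np.ones(len(uv))]@V[:3,:3]
    o=-V[:3,:3].T@V[:3,3]; return (o+d*((z-o[2])/d[:,2])[:,None])[:,:2]
def proj(n,p):
    f,cx,cy,V=cal(n); q=V[:3,:3]@np.array(p)+V[:3,3]; return q[0]/q[2]*f+cx,q[1]/q[2]*f+cy
def rect(p):
    c,s,a=cv2.minAreaRect(p.astype(np.float32)*1000); return np.round(c,1),np.round(s,1),round(a,2)
def mask(img,fn,box):
    x0,y0,x1,y1=box; m=np.zeros(img.shape[:2],np.uint8); m[y0:y1,x0:x1]=fn(img[y0:y1,x0:x1].astype(int)); return m
dark=lambda a:(a.max(2)<40)
brass=lambda a:((a[...,2]-a[...,0]>45)&(a[...,2]<190))
orange=lambda a:((a[...,2]-a[...,0]>90)&(a[...,2]>140))
def pts(m): y,x=np.nonzero(m); return np.c_[x,y]
def big(m):
    n,l,s,c=cv2.connectedComponentsWithStats(m); i=1+s[1:,4].argmax(); return (l==i).astype(np.uint8)
E
python3 - <<'E'
from h import *
im=r.snapshot("top"); 
b=mask(im,brass,(250,180,325,260)); p=pts(b); print(len(p)); print("outline(outer -px ~)",rect(plane("top",p,0)))
m=big(mask(im,dark,(258,164,312,202))); print("mat",m.sum(),rect(plane("top",pts(m),.012)))
o=mask(im,orange,(258,185,312,202)); q=plane("top",pts(o),.012); print("orange",len(q),rect(q))
t=big(mask(im,dark,(390,225,430,260))); print("tamper",t.sum(),pts(t).min(0),pts(t).max(0))
l=mask(im,lambda a:(a[...,0]-a[...,2]>40),(150,200,195,250)); print("bowl",l.sum(),plane("top",pts(l).mean(0),.08))
e=lambda u,v,z:np.round(plane("top",[u,v],z),3)
print("riser corners",[e(u,v,.055) for u,v in((244,115),(347,118),(348,165),(243,162))])
v=np.zeros((600,800,3),np.uint8)
A=cv2.resize(im[155:260,245:335],None,fx=5,fy=5,interpolation=0); B=cv2.resize(im[220:265,385:440],None,fx=6,fy=6,interpolation=0)
v[:A.shape[0],:A.shape[1]]=A; v[:270,460:790]=B; 
s=r.snapshot("side"); C=cv2.resize(s[270:350,305:365],None,fx=4,fy=4,interpolation=0); v[275:595,500:740]=C
cv2.imwrite("pics/c1.png",v)
E
```

```text
521
outline(outer -px ~) (array([524.7,  29.5]), array([153.2, 191.8]), 87.67)
mat 1140 (array([631.7,  33.8]), array([106.3, 101.2]), 89.38)
orange 22 (array([590. ,  37.2]), array([76.4,  0. ]), 89.38)
tamper 368 [398 233] [422 251]
bowl 855 [[0.50381161 0.35329296]]
riser corners [array([[0.818, 0.15 ]]), array([[ 0.805, -0.146]]), array([[ 0.669, -0.145]]), array([[0.681, 0.153]])]
```

View pics/c1.png

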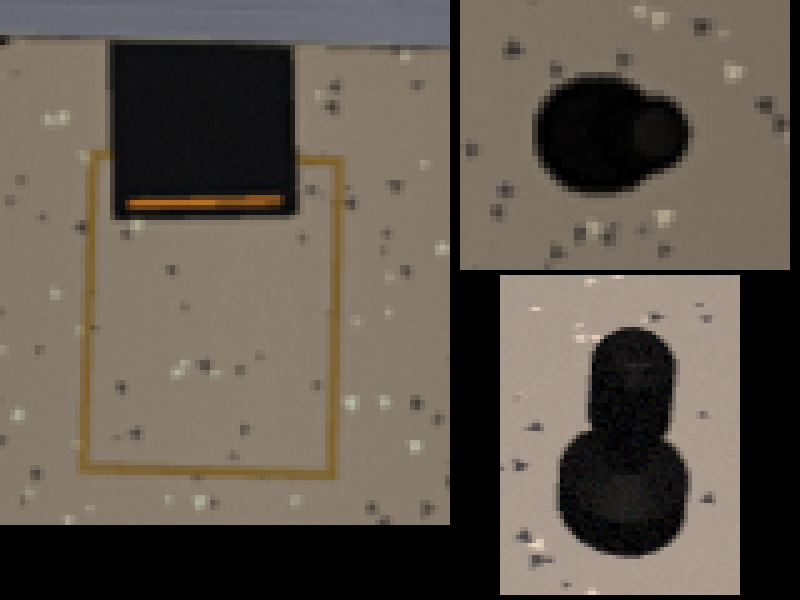

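The crop shows the outline turned about −2°, the mat turned about +1.5° with its front edge at crop row 216, and the tamper standing upright. Next I fit the mat edges and the tamper axis.

```bash
python3 - <<'E'
from h import *
im=r.snapshot("top")
def line(P,dep): # fit P[:,dep] as function of the other
    a=np.polyfit(P[:,1-dep],P[:,dep],1); return a
g=im.max(2).astype(float)
def sub(v,th=75): # first dark->bright crossing, index
    i=np.where(v>th)[0]
    if not len(i) or i[0]==0: return None
    i=i[0]; return i-1+(th-v[i-1])/(v[i]-v[i-1])
L=[];R=[];F=[]
for y in range(168,195):
    a=sub(g[y,285::-1],60); b=sub(g[y,286:320],60); L.append((285-a,y)); R.append((286+b,y))
for x in range(272,300):
    a=sub(g[196:210,x],60)
    if a is not None: F.append((x,196+a))
for n,P,d in(("L",L,1),("R",R,1),("F",F,0)):
    w=plane("top",np.array(P),.012); k=np.polyfit(w[:,1-d],w[:,d],1)
    res=w[:,d]-np.polyval(k,w[:,1-d]); print(n,k,"at mean",w.mean(0),"yaw deg",np.degrees(np.arctan(k[0]))*(1 if d==1 else -1),"rms mm",1e3*res.std())
ys=lambda x:0
# tamper
print("left foot y-29", plane("top",[397.7,242.2],0), "right handle", plane("top",[422.6,242],.075))
print("handle mid top", plane("top",[418.3,242],.092), "base blob c z.022", plane("top",[407.8,242.2],.016))
print("side: handle mid z.071", plane("side",[338,294],.071),"base bottom",plane("side",[335.7,338.5],0))
for p in((.49,-.365),(.5,-.36)):
  print(p,[np.round(proj("side",(*p,z)),1) for z in(0,.011,.071,.096)],[np.round(proj("top",(*p,z)),1) for z in(0,.022,.071,.096)])
E
```

```text
Traceback (most recent call last):
TypeError: unsupported operand type(s) for -: 'int' and 'NoneType'
```

```bash
python3 - <<'E'
from h import *
im=r.snapshot("top")
g=im.max(2).astype(float)
def sub(v,th=60):
    i=np.where(v>th)[0]
    if not len(i) or i[0]==0: return None
    i=i[0]; return i-1+(th-v[i-1])/(v[i]-v[i-1])
L=[];R=[];F=[]
for y in range(167,193):
    a=sub(g[y,285::-1]); b=sub(g[y,286:320])
    if a is None or b is None: print("skip",y); continue
    L.append((285-a,y)); R.append((286+b,y))
for x in range(272,300):
    a=sub(g[197:210,x])
    if a is not None: F.append((x,197+a))
for n,P,d in(("L",L,1),("R",R,1),("F",F,0)):
    w=plane("top",np.array(P),.012); k=np.polyfit(w[:,1-d],w[:,d],1)
    res=w[:,d]-np.polyval(k,w[:,1-d]); print(n,len(P),"mean",w.mean(0),"yaw deg",np.degrees(np.arctan(k[0]))*(1 if d==1 else -1),"rms mm",1e3*res.std())
print("left foot", plane("top",[397.7,242.2],0), "right handle", plane("top",[422.6,242],.075))
print("handle mid top", plane("top",[418.3,242],.092), "base c", plane("top",[407.8,242.2],.016))
print("side: handle mid z.071", plane("side",[338,294],.071),"base bottom",plane("side",[335.7,338.5],0))
for p in((.49,-.365),(.5,-.36)):
  print(p,[np.round(proj("side",(*p,z)),1) for z in(0,.011,.071,.096)],[np.round(proj("top",(*p,z)),1) for z in(0,.022,.071,.096)])
E
```

```text
L 26 mean [0.63657853 0.08724563] yaw deg 1.1342304593402996 rms mm 0.24969418629216547
R 26 mean [ 0.635385   -0.02052493] yaw deg 0.47381827312943453 rms mm 0.22535433540341301
F 28 mean [0.58102058 0.03289019] yaw deg 0.9359747457391381 rms mm 0.36071646368687277
left foot [[ 0.44832179 -0.29519874]] right handle [[ 0.44788296 -0.34192868]]
handle mid top [[ 0.44794029 -0.32434658]] base c [[ 0.44796089 -0.31978728]]
side: handle mid z.071 [[ 0.45499851 -0.31488108]] base bottom [[ 0.4345399  -0.34341699]]
(0.49, -0.365) [array([368.6, 334.4]), array([369.3, 330.1]), array([373.2, 305. ]), array([374.9, 293.8])] [array([421. , 227.8]), array([423.6, 227.4]), array([429.8, 226.7]), array([433.3, 226.3])]
(0.5, -0.36) [array([371.1, 330.3]), array([371.8, 325.9]), array([375.8, 301. ]), array([377.5, 289.9])] [array([419.1, 224.4]), array([421.7, 224. ]), array([427.9, 223.1]), array([431.3, 222.6])]
```

```bash
J="python3 -m jog"
$J '[[0.2,-0.3,0,0,0,0.025],[0.4,-0.6,0,0,0,0.045],[0.6,-0.9,0,0,0,0.067],[0.6,-0.9,0,0,0,0.067]]' 0
$J '[[0.2,-0.3,0,0,0,0.025],[0.4,-0.6,0,0,0,0.045],[0.6,-0.9,0,0,0,0.067],[0.6,-0.9,0,0,0,0.067]]'
$J '[[0.2,-0.3,0,0,0,0.025],[0.4,-0.6,0,0,0,0.045],[0.6,-0.9,0,0,0,0.067],[0.6,-0.9,0,0,0,0.067]]'
$J '[[0.2,-0.3,0,0,0,0.025],[0.4,-0.6,0,0,0,0.045],[0.6,-0.9,0,0,0,0.067],[0.6,-0.9,0,0,0,0.067]]'
$J '[[0.2,-0.3,0,0,0,0],[0.4,-0.6,0,0,0,0],[0.6,-0.9,0,0,0,0],[0.6,-0.9,0,0,0,0]]'
$J '[[0.2,-0.3,0,0,0,0],[0.4,-0.6,0,0,0,0],[0.6,-0.9,0,0,0,0],[0.6,-0.9,0,0,0,0],[0.6,-0.9,0,0,0,0]]'
```

```text
time: 0.63
ee_pos: [0.3103, 0.4795, 0.2139]
tool_rot: [0.151, 0.989, -0.001, 0.0]
contact_force: [2.0, 1.8, -0.5]
opening: 0.0673
gripper_force: 0.0
time: 0.97
ee_pos: [0.3704, 0.3896, 0.214]
tool_rot: [0.099, 0.995, -0.001, 0.0]
contact_force: [-0.1, -0.3, 0.4]
opening: 0.0458
gripper_force: 0.0
time: 1.3
ee_pos: [0.4307, 0.2997, 0.214]
tool_rot: [0.046, 0.999, -0.001, 0.001]
contact_force: [-0.3, 0.8, -0.5]
opening: 0.0454
gripper_force: 0.0
time: 1.63
ee_pos: [0.491, 0.2096, 0.214]
tool_rot: [-0.006, 1.0, -0.001, 0.001]
contact_force: [0.3, 0.4, -0.5]
opening: 0.0454
gripper_force: 0.0
time: 1.97
ee_pos: [0.5511, 0.1194, 0.214]
tool_rot: [-0.005, 1.0, -0.001, 0.001]
contact_force: [-0.8, -0.4, -0.5]
opening: 0.0456
gripper_force: 0.0
time: 2.38
ee_pos: [0.6086, 0.0324, 0.2135]
tool_rot: [-0.005, 1.0, -0.0, -0.0]
contact_force: [0.1, 0.5, -0.3]
opening: 0.0455
gripper_force: 0.0
```

```bash
J="python3 -m jog"
$J '[[0,0,-0.3,0,0,0],[0,0,-0.6,0,0,0],[0,0,-1,0,0,0],[0,0,-1,0,0,0]]'
$J '[[0,0,-0.3,0,0,0],[0,0,-0.6,0,0,0],[0,0,-0.85,0,0,0],[0,0,-0.85,0,0,0],[0,0,-0.85,0,0,0]]'
$J '[[0,0,-0.05,0,0,0],[0,0,-0.1,0,0,0],[0,0,-0.13,0,0,0],[0,0,-0.13,0,0,0],[0,0,-0.13,0,0,0]]'
```

```text
time: 2.72
ee_pos: [0.6035, 0.0349, 0.108]
tool_rot: [-0.007, 1.0, 0.0, -0.005]
contact_force: [-1.9, -0.2, -0.8]
opening: 0.0452
gripper_force: 0.0
time: 3.13
ee_pos: [0.6076, 0.0344, 0.0298]
tool_rot: [-0.007, 1.0, 0.0, -0.001]
contact_force: [0.4, 0.4, 1.2]
opening: 0.0456
gripper_force: 0.0
time: 3.55
ee_pos: [0.608, 0.0338, 0.0163]
tool_rot: [-0.007, 1.0, -0.0, 0.0]
contact_force: [0.0, -0.3, 0.0]
opening: 0.0458
gripper_force: 0.0
```

```bash
J="python3 -m jog"
$J '[[0,0,-0.02,0,0,0],[0,0,-0.04,0,0,0],[0,0,-0.04,0,0,0],[0,0,-0.04,0,0,0]]'
$J '[[0,0,-0.005,0,0,0],[0,0,-0.01,0,0,0],[0,0,-0.01,0,0,0]]'
```

```text
time: 3.88
ee_pos: [0.6081, 0.0337, 0.0123]
tool_rot: [-0.007, 1.0, -0.0, 0.0]
contact_force: [-1.4, 0.5, 7.3]
opening: 0.0459
gripper_force: 3.6
time: 4.13
ee_pos: [0.6081, 0.0337, 0.0122]
tool_rot: [-0.007, 1.0, -0.0, 0.0]
contact_force: [-5.9, -0.2, 25.8]
opening: 0.0457
gripper_force: 12.4
```

```bash
J="python3 -m jog"
$J '[[0,0,0.006,0,0,0],[0,0,0.006,0,0,0],[0,0,0.006,0,0,0]]'
$J '[[-0.02,0,0,0,0,0],[-0.05,0,0,0,0,0],[-0.09,0,0,0,0,0],[-0.13,0,0,0,0,0],[-0.17,0,0,0,0,0],[-0.2,0,0,0,0,0]]'
$J '[[0,0,0,0,0,0],[0,0,0,0,0,0]]'
```

```text
time: 4.38
ee_pos: [0.6081, 0.0337, 0.0123]
tool_rot: [-0.007, 1.0, -0.0, 0.0]
contact_force: [-3.3, -0.5, 13.9]
opening: 0.0456
gripper_force: 7.1
time: 4.88
ee_pos: [0.5893, 0.0336, 0.0123]
tool_rot: [-0.007, 1.0, -0.0, 0.002]
contact_force: [3.9, -0.6, 6.6]
opening: 0.0457
gripper_force: 3.4
time: 5.05
ee_pos: [0.5888, 0.0337, 0.0122]
tool_rot: [-0.007, 1.0, -0.0, 0.001]
contact_force: [0.4, 0.0, 12.1]
opening: 0.0459
gripper_force: 5.5
```

```bash
J="python3 -m jog"
$J '[[-0.02,0,-0.002,0,0,0],[-0.05,0,-0.002,0,0,-0.002],[-0.09,0,-0.002,0,0,-0.004],[-0.13,0,-0.002,0,0,-0.006],[-0.17,0,-0.002,0,0,-0.008],[-0.21,0,-0.002,0,0,-0.01],[-0.25,0,-0.002,0,0,-0.012],[-0.28,0,-0.002,0,0,-0.014],[-0.3,0,-0.002,0,0,-0.014],[-0.3,0,-0.002,0,0,-0.014]]'
python3 - <<'E'
from h import *
im=r.snapshot("top"); cv2.imwrite("pics/d1.png",cv2.resize(im[150:270,225:345],None,fx=4,fy=4))
E
```

```text
time: 5.88
ee_pos: [0.5595, 0.0336, 0.0123]
tool_rot: [0.004, 1.0, -0.0, 0.002]
contact_force: [2.5, -0.2, 12.4]
opening: 0.0459
gripper_force: 6.1
```

View pics/d1.png

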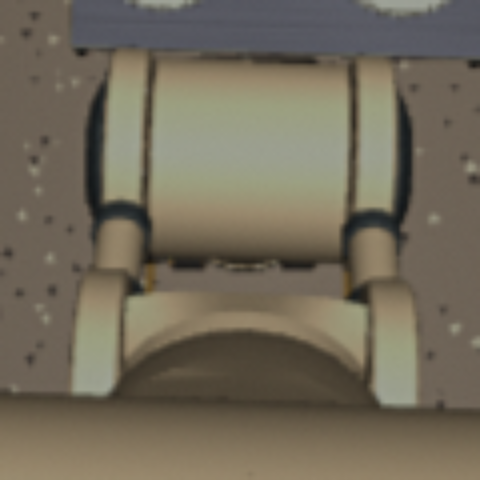

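```bash
J="python3 -m jog"
$J '[[-0.02,0,0,0,0,0],[-0.05,0,0,0,0,-0.002],[-0.09,0,0,0,0,-0.004],[-0.13,0,0,0,0,-0.006],[-0.17,-0.003,0,0,0,-0.008],[-0.21,-0.005,0,0,0,-0.01],[-0.25,-0.007,0,0,0,-0.012],[-0.29,-0.01,0,0,0,-0.014],[-0.33,-0.01,0,0,0,-0.014],[-0.37,-0.01,0,0,0,-0.014]]'
$J '[[-0.04,0,0,0,0,-0.002],[-0.08,-0.002,0,0,0,-0.004],[-0.12,-0.004,0,0,0,-0.006],[-0.16,-0.006,0,0,0,-0.008],[-0.2,-0.01,0,0,0,-0.008],[-0.24,-0.01,0,0,0,-0.008],[-0.28,-0.01,0,0,0,-0.008],[-0.31,-0.012,0,0,0,-0.008],[-0.33,-0.012,0,0,0,-0.008],[-0.33,-0.012,0,0,0,-0.008]]'
python3 - <<'E'
from h import *
im=r.snapshot("side"); cv2.imwrite("pics/d2.png",cv2.resize(im[160:280,200:400],None,fx=4,fy=4))
E
```

```text
time: 6.77
ee_pos: [0.5231, 0.0326, 0.0123]
tool_rot: [0.015, 1.0, -0.0, 0.002]
contact_force: [4.7, -0.1, 11.4]
opening: 0.0459
gripper_force: 5.6
time: 7.6
ee_pos: [0.4899, 0.0314, 0.0122]
tool_rot: [0.022, 1.0, -0.0, 0.002]
contact_force: [4.0, -0.4, 14.0]
opening: 0.0454
gripper_force: 7.5
```

View pics/d2.png

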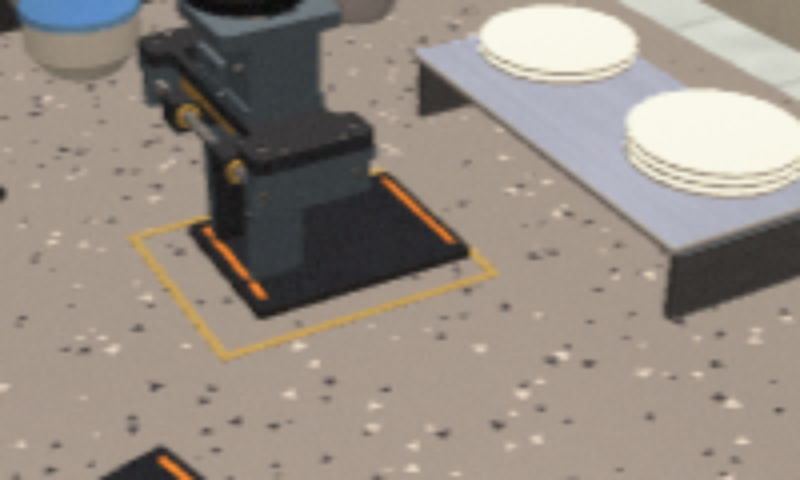

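The side view shows both orange lines, with the mat following flat. Its rear edge is still near the brass (rear right corner at crop (468,253)), so it needs a bit more travel. I compute how much.

```bash
python3 - <<'E'
from h import *
for n,u,z in(("FR bottom",(265.5,239.5),0),("RR bottom",(317,224),0),("RR top",(317.2,221.5),.012),("FL top",(247.7,217.2),.012),("outl FR in",(256.7,248),0),("outl RR outer",(324.5,228.2),0)):
    w=plane("side",u,z)[0]; a=np.radians(-2.33); d=w-[.5247,.0295]
    print(n,w.round(4),"in outline",np.round([d[0]*np.cos(a)+d[1]*np.sin(a),-d[0]*np.sin(a)+d[1]*np.cos(a)],4))
E
```

```text
FR bottom [ 0.466 -0.021] in outline [-0.0566 -0.0528]
RR bottom [ 0.6108 -0.0273] in outline [ 0.0884 -0.0532]
RR top [ 0.607  -0.0329] in outline [ 0.0848 -0.059 ]
FL top [0.4645 0.0738] in outline [-0.0619  0.0418]
outl FR in [ 0.4325 -0.0406] in outline [-0.0893 -0.0738]
outl RR outer [ 0.6162 -0.0525] in outline [ 0.0948 -0.0782]
```

```bash
J="python3 -m jog"
$J '[[-0.03,0,0,0,0,0],[-0.06,0,0,0,0,0],[-0.09,0,0,0,0,0],[-0.12,0.005,0,0,0,0],[-0.135,0.005,0,0,0,0],[-0.135,0.005,0,0,0,0],[-0.135,0.005,0,0,0,0]]'
$J '[[0,0,0.01,0,0,0],[0,0,0.05,0,0,0],[0,0,0.3,0,0,0],[0,0,0.6,0,0,0],[0,0,1,0,0,0]]' -1
$J '[[0,-0.4,0.3,0,0,0],[0,-0.7,0.5,0,0,0],[0,-1,0.6,0,0,0]]'
$J '[[0,-0.4,0,0,0,0],[0,-0.8,0,0,0,0],[0,-1,0,0,0,0]]'
$J '[[0,-0.4,0,0,0,0],[0,-0.8,0,0,0,0],[0,-1,0,0,0,0],[0,-1,0,0,0,0]]'
python3 - <<'E'
from h import *
cv2.imwrite("pics/e1.png",np.vstack([r.snapshot("top")[150:350,150:450],r.snapshot("side")[150:350,200:500]]))
E
```

```text
time: 8.23
ee_pos: [0.4766, 0.0319, 0.0122]
tool_rot: [0.022, 1.0, -0.0, 0.002]
contact_force: [4.3, -0.2, 16.4]
opening: 0.0456
gripper_force: 8.0
time: 8.65
ee_pos: [0.4727, 0.0321, 0.1112]
tool_rot: [0.022, 1.0, 0.0, -0.002]
contact_force: [1.4, -0.2, -0.1]
opening: 0.0761
gripper_force: 0.0
time: 8.9
ee_pos: [0.475, -0.0692, 0.1744]
tool_rot: [0.021, 1.0, -0.0, 0.002]
contact_force: [1.3, 0.1, 0.9]
opening: 0.0909
gripper_force: 0.0
time: 9.15
ee_pos: [0.4742, -0.1717, 0.1719]
tool_rot: [0.022, 1.0, -0.001, 0.001]
contact_force: [-0.5, 0.6, 1.0]
opening: 0.0911
gripper_force: 0.0
time: 9.48
ee_pos: [0.4742, -0.272, 0.1714]
tool_rot: [0.023, 1.0, -0.001, 0.0]
contact_force: [-1.0, 0.5, -0.4]
opening: 0.0914
gripper_force: 0.0
```

View pics/e1.png

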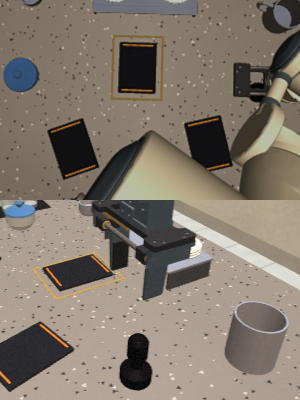

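The mat now lies inside the outline in both views, at top crop (118..157, 40..95), and the tamper is undisturbed. I measure the mat and go down to the tamper.

```bash
cat > matm.py <<'E'
from h import *
im=r.snapshot("top")
m=(mask(im,lambda a:(a.max(2)<60)|orange(a),(262,186,314,250))).astype(np.uint8)
m=cv2.morphologyEx(m,cv2.MORPH_OPEN,np.ones((4,4)))
w=plane("top",pts(big(m)),.012); c,s,a=rect(w); a=a-90 if a>45 else a
d=(c/1000-[.5247,.0295]); t=np.radians(-2.33)
print("mat",c,s,a,"offset in outline",np.round([d[0]*np.cos(t)+d[1]*np.sin(t),-d[0]*np.sin(t)+d[1]*np.cos(t)],4))
E
python3 matm.py; J="python3 -m jog"
$J '[[-0.13,-0.26,0,0,0,0],[-0.26,-0.52,0,0,0,0],[-0.26,-0.52,0,0,0,0],[-0.26,-0.52,0,0,0,0]]'
$J '[[0,0,-0.2,0,0,0],[0,0,-0.4,0,0,0],[0,0,-0.6,0,0,0],[0,0,-0.6,0,0,0]]'
```

```text
mat [520.8  26.4] [105.5 126.2] -0.9000000000000057 offset in outline [-0.0038 -0.0033]
time: 9.97
ee_pos: [0.4479, -0.3195, 0.1713]
tool_rot: [0.022, 1.0, 0.0, -0.0]
contact_force: [0.2, 0.5, 0.4]
opening: 0.0915
gripper_force: 0.0
time: 10.3
ee_pos: [0.4473, -0.317, 0.1085]
tool_rot: [0.021, 1.0, 0.002, -0.002]
contact_force: [-0.3, 1.1, -1.2]
opening: 0.0909
gripper_force: 0.0
```

```bash
python3 -m jog '[[0,0,0,0,0,0],[0,0,0,0,0,0],[0,0,0,0,0,0]]'; python3 - <<'E'
from h import *
im=r.snapshot("top"); g=im.max(2).astype(float)
def cross(v,idx):
    return idx
out=[]
for (x,y,dx,dy) in [(287,215,-1,0),(287,215,1,0),(287,215,0,-1),(287,215,0,1)]:
    P=[]
    for k in range(-12,13,2):
        xs=x+(k if dx==0 else 0); ys=y+(k if dy==0 else 0)
        v=np.array([g[ys+dy*i,xs+dx*i] for i in range(45)])
        o=np.array([orange(im[ys+dy*i,xs+dx*i].astype(int)[None,None])[0,0] for i in range(45)])
        s=(o.nonzero()[0].max()+2) if dy and o.any() else 5
        i=s+np.where(v[s:]>60)[0][0]; f=i-1+(60-v[i-1])/(v[i]-v[i-1]); P.append((xs+dx*f,ys+dy*f))
    w=plane("top",np.array(P),.012); w=w-[.5247,.0295]; t=np.radians(-2.33)
    w=np.c_[w[:,0]*np.cos(t)+w[:,1]*np.sin(t),-w[:,0]*np.sin(t)+w[:,1]*np.cos(t)]
    k=0 if dy else 1; print("side",dx,dy,"mid",np.median(w[:,k]).round(4),"range",w[:,k].min().round(4),w[:,k].max().round(4))
E
```

```text
time: 10.55
ee_pos: [0.4491, -0.3199, 0.1126]
tool_rot: [0.021, 1.0, -0.001, 0.001]
contact_force: [-0.2, -0.6, 0.0]
opening: 0.0912
gripper_force: 0.0
side -1 0 mid 0.0533 range 0.0528 0.0537
side 1 0 mid -0.0543 range -0.0549 -0.0539
side 0 -1 mid 0.0734 range 0.0618 0.0742
side 0 1 mid -0.0744 range -0.0751 -0.0623
```

The mat is centred in the outline to about 1 mm. Now I descend and grasp.

```bash
J="python3 -m jog"
$J '[[0,-0.04,-0.15,0,0,0],[0,-0.04,-0.35,0,0,0],[0,-0.04,-0.5,0,0,0],[0,-0.04,-0.6,0,0,0],[0,-0.04,-0.6,0,0,0],[0,-0.04,-0.6,0,0,0]]'
$J '[[0,0,0,0,0,0],[0,0,0,0,0,0],[0,0,0,0,0,0],[0,0,0,0,0,0],[0,0,0,0,0,0],[0,0,0,0,0,0],[0,0,0,0,0,0],[0,0,0,0,0,0],[0,0,0,0,0,0]]' 1 25
```

```text
time: 11.1
ee_pos: [0.4485, -0.324, 0.0517]
tool_rot: [0.022, 1.0, 0.0, -0.0]
contact_force: [-0.7, 1.1, 1.1]
opening: 0.0914
gripper_force: 0.0
time: 11.85
ee_pos: [0.4482, -0.3237, 0.0513]
tool_rot: [0.022, 1.0, 0.0, -0.0]
contact_force: [0.7, 0.2, -4.4]
opening: 0.0356
gripper_force: 25.0
```

```bash
J="python3 -m jog"
$J '[[0,0,0.05,0,0,0],[0,0,0.15,0,0,0],[0,0,0.3,0,0,0],[0,0,0.45,0,0,0],[0,0,0.6,0,0,0],[0,0,0.7,0,0,0],[0,0,0.7,0,0,0]]' - 40
$J '[[0.02,0.1,0,0,0,0],[0.05,0.25,0,0,0,0],[0.1,0.45,0,0,0,0],[0.14,0.65,0,0,0,0],[0.18,0.85,0,0,0,0],[0.21,1,0,0,0,0]]'
$J '[[0.04,0.2,0,0,0,0],[0.08,0.4,0,0,0,0],[0.12,0.6,0,0,0,0],[0.16,0.8,0,0,0,0],[0.21,1,0,0,0,0]]'
$J '[[0.04,0.2,0,0,0,0],[0.08,0.4,0,0,0,0],[0.12,0.6,0,0,0,0],[0.16,0.8,0,0,0,0],[0.21,1,0,0,0,0]]'
$J '[[0.05,0.2,0,0,0,0],[0.09,0.36,0,0,0,0],[0.12,0.46,0,0,0,0],[0.13,0.53,0,0,0,0],[0.13,0.53,0,0,0,0],[0.13,0.53,0,0,0,0],[0.13,0.53,0,0,0,0]]'
python3 - <<'E'
from h import *
cv2.imwrite("pics/f1.png",cv2.resize(r.snapshot("side")[130:280,190:390],None,fx=4,fy=4)[:600])
E
```

```text
time: 12.43
ee_pos: [0.4492, -0.3247, 0.1237]
tool_rot: [0.022, 1.0, -0.001, 0.001]
contact_force: [0.1, -0.8, -3.7]
opening: 0.0352
gripper_force: 40.0
time: 12.93
ee_pos: [0.4688, -0.2208, 0.1204]
tool_rot: [0.021, 1.0, 0.001, -0.001]
contact_force: [-0.2, 0.0, -4.4]
opening: 0.0352
gripper_force: 40.0
time: 13.35
ee_pos: [0.4894, -0.1214, 0.1205]
tool_rot: [0.021, 1.0, 0.0, -0.001]
contact_force: [0.7, 0.1, -3.8]
opening: 0.035
gripper_force: 40.0
time: 13.77
ee_pos: [0.5101, -0.0216, 0.1205]
tool_rot: [0.021, 1.0, 0.0, -0.001]
contact_force: [-0.8, -0.4, -4.4]
opening: 0.0351
gripper_force: 40.0
time: 14.35
ee_pos: [0.524, 0.0285, 0.1212]
tool_rot: [0.022, 1.0, -0.0, -0.0]
contact_force: [-0.8, -0.1, -4.3]
opening: 0.0351
gripper_force: 40.0
```

View pics/f1.png

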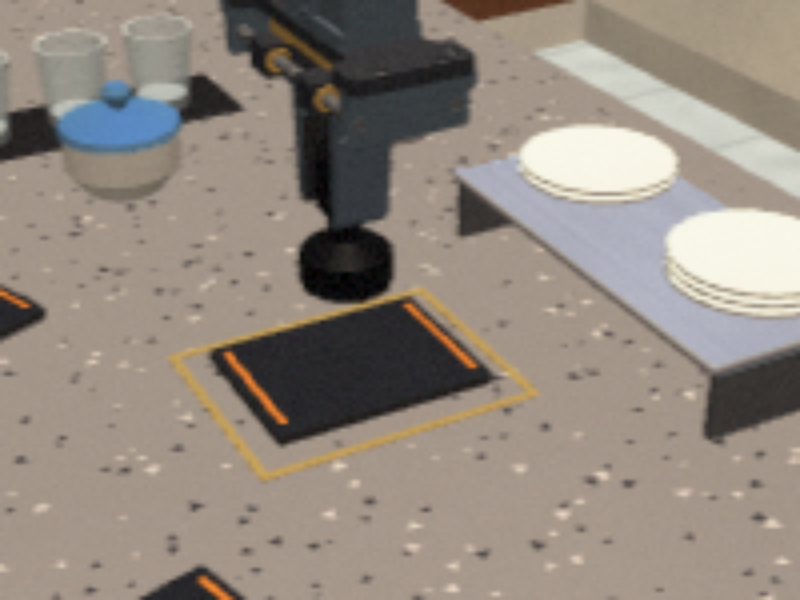

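The tamper hangs upright over the mat with its base at crop (345,265), and the mat sits inside the outline. I lower it.

```bash
J="python3 -m jog"
$J '[[0,0,-0.1,0,0,0],[0,0,-0.25,0,0,0],[0,0,-0.4,0,0,0],[0,0,-0.5,0,0,0],[0,0,-0.54,0,0,0],[0,0,-0.55,0,0,0],[0,0,-0.55,0,0,0],[0,0,-0.55,0,0,0]]'
$J '[[0,0,-0.005,0,0,0],[0,0,-0.01,0,0,0],[0,0,-0.015,0,0,0],[0,0,-0.02,0,0,0],[0,0,-0.02,0,0,0]]'
```

```text
time: 15.07
ee_pos: [0.5247, 0.0289, 0.0668]
tool_rot: [0.022, 1.0, -0.0, 0.0]
contact_force: [-0.0, -0.8, -4.2]
opening: 0.0352
gripper_force: 40.0
time: 15.48
ee_pos: [0.5244, 0.029, 0.0643]
tool_rot: [0.022, 1.0, -0.0, 0.0]
contact_force: [0.1, 0.6, -5.5]
opening: 0.035
gripper_force: 40.0
```

```bash
J="python3 -m jog"
$J '[[0,0,-0.003,0,0,0],[0,0,-0.006,0,0,0],[0,0,-0.006,0,0,0],[0,0,-0.006,0,0,0]]'
$J '[[0,0,-0.002,0,0,0],[0,0,-0.004,0,0,0],[0,0,-0.004,0,0,0],[0,0,-0.004,0,0,0]]'
```

```text
time: 15.82
ee_pos: [0.5243, 0.0291, 0.0637]
tool_rot: [0.022, 1.0, 0.0, -0.0]
contact_force: [0.3, -0.1, -4.2]
opening: 0.0348
gripper_force: 40.0
time: 16.15
ee_pos: [0.5244, 0.0291, 0.0633]
tool_rot: [0.022, 1.0, 0.0, -0.0]
contact_force: [-0.3, -0.4, -4.4]
opening: 0.0348
gripper_force: 40.0
```

```bash
J="python3 -m jog"
$J '[[0,0,-0.002,0,0,0],[0,0,-0.004,0,0,0],[0,0,-0.004,0,0,0],[0,0,-0.004,0,0,0]]'
$J '[[0,0,-0.002,0,0,0],[0,0,-0.003,0,0,0],[0,0,-0.003,0,0,0],[0,0,-0.003,0,0,0]]'
```

```text
time: 16.48
ee_pos: [0.5245, 0.0291, 0.0631]
tool_rot: [0.022, 1.0, 0.0, 0.0]
contact_force: [-0.6, 0.7, 3.3]
opening: 0.0349
gripper_force: 40.0
time: 16.82
ee_pos: [0.5246, 0.0291, 0.0631]
tool_rot: [0.022, 1.0, 0.0, 0.0]
contact_force: [-2.6, 2.0, 9.6]
opening: 0.0349
gripper_force: 40.0
```

The tamper is on the mat; release and retreat.

```bash
J="python3 -m jog"
$J '[[0,0,0.004,0,0,0],[0,0,0.004,0,0,0]]' - 5
$J '[[0,0,0,0,0,0],[0,0,0,0,0,0],[0,0,0,0,0,0],[0,0,0,0,0,0],[0,0,0,0,0,0],[0,0,0,0,0,0],[0,0,0,0,0,0],[0,0,0,0,0,0]]' -1
$J '[[0,0,0.1,0,0,0],[0,0,0.3,0,0,0],[0,0,0.6,0,0,0],[0,0,0.9,0,0,0],[0,0,1,0,0,0]]'
$J '[[0,-0.3,0.3,0,0,0],[0,-0.6,0.3,0,0,0],[0,-1,0.3,0,0,0]]'
$J '[[0,-0.3,0,0,0,0],[0,-0.6,0,0,0,0],[0,-1,0,0,0,0],[0,-1,0,0,0,0]]'
$J '[[0,-0.3,0,0,0,0],[0,-0.6,0,0,0,0],[0,-1,0,0,0,0],[0,-1,0,0,0,0]]'
python3 - <<'E'
from h import *
a=cv2.resize(r.snapshot("top")[170:270,200:350],None,fx=4,fy=4)[:,:400]; a=cv2.resize(r.snapshot("top")[175:260,240:340],None,fx=4,fy=4); b=cv2.resize(r.snapshot("side")[170:270,200:300+0],None,fx=4,fy=4)[:340]
b=cv2.resize(r.snapshot("side")[165:250,220:320],None,fx=4,fy=4)
cv2.imwrite("pics/g1.png",np.hstack([a,b]))
E
```

```text
time: 16.98
ee_pos: [0.5243, 0.0291, 0.063]
tool_rot: [0.022, 1.0, -0.0, -0.0]
contact_force: [-2.0, 2.5, 2.1]
opening: 0.0359
gripper_force: 5.0
time: 17.65
ee_pos: [0.5244, 0.029, 0.063]
tool_rot: [0.022, 1.0, 0.0, 0.0]
contact_force: [0.1, -0.2, -0.4]
opening: 0.0858
gripper_force: 0.0
time: 18.07
ee_pos: [0.5259, 0.029, 0.1674]
tool_rot: [0.022, 1.0, -0.0, 0.002]
contact_force: [0.5, 0.6, 0.9]
opening: 0.0913
gripper_force: 0.0
time: 18.32
ee_pos: [0.5251, -0.071, 0.1953]
tool_rot: [0.021, 1.0, -0.0, 0.002]
contact_force: [0.7, 0.5, -0.3]
opening: 0.0912
gripper_force: 0.0
time: 18.65
ee_pos: [0.5246, -0.1768, 0.1936]
tool_rot: [0.023, 1.0, -0.001, 0.001]
contact_force: [-0.3, -0.9, -0.8]
opening: 0.0912
gripper_force: 0.0
time: 18.98
ee_pos: [0.5244, -0.2768, 0.1935]
tool_rot: [0.023, 1.0, -0.001, 0.001]
contact_force: [-1.6, -0.2, 0.0]
opening: 0.0914
gripper_force: 0.0
```

View pics/g1.png

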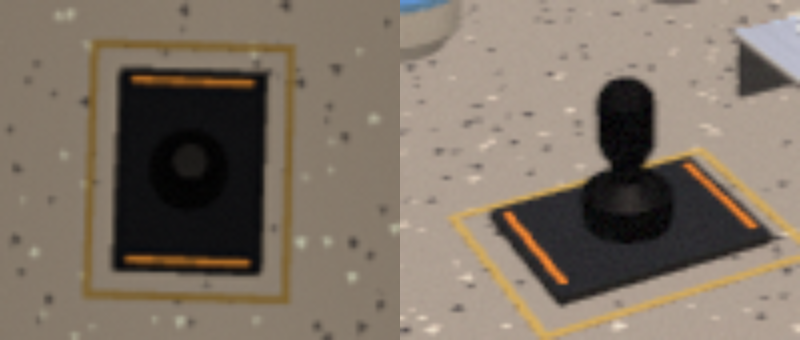

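The mat is centred in the outline, and the tamper stands upright in its middle at crop (190,168). The robot is clear of everything.

```bash
python3 -m jog '[[0,0,0,0,0,0],[0,0,0,0,0,0],[0,0,0,0,0,0]]' >/dev/null; python3 -c "from workcell import r; print(r.job_done())"
```

```text
the job is handed in; nothing more can be done
None
```

The job is handed in at about 19 s: the mat lies flat and centred in the brass outline to about 1 mm, the tamper stands upright in its middle, and the other items were not touched; no verdict came back.

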